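Unstack the pantry tins onto their rests

ROBOT

A 6-joint arm with a two-finger parallel gripper is mounted at the origin on the work surface. World frame = base frame: x ahead of the robot, y to its left, z up, the work surface at z = 0. Lengths are in mm, angles in rad, forces in N, time in s.
With the tool pointing down it reaches from about 275 to 850 mm from the base axis. Payload 5.2 kg.
Tool frame: the origin (TCP) lies midway between the tips of the shut fingers; the grasp point (between the pads) lies 19 mm behind it (bot.pinch_z is the distance from the TCP to the grasp point, in mm); z points along the fingers, y is the line along which they close (so a half turn about z gives the same grasp; the last joint's range is limited). The gripper opens to 85 mm and grips with 20 to 120 N. Pads are 22 mm wide; open, the fingers measure 114 mm over their backs; the gripper's body (76 mm by 85 mm) begins 54 mm behind the grasp point. The pads swing forward as they close: fully open they stand 13 mm farther back than shut.
Start: joints at [0.941, 0.259, 1.535, -0, 1.348, -0.203], TCP at [227.658, 500.677, 231.31] pointing down, gripper open.
Joint ranges: [-3.14, 3.14], [-0.91, 2.08], [0.19, 2.58], [-1.22, 4.36], [0.22, 2.71], [-3.12, 3.12]. Speed limits (rad/s): [2.57, 2.57, 3.14, 3.14, 3.14, 3.14].

INTERFACE

Orientations are given as a 3x3 rotation matrix whose columns are the frame's x, y, z axes.
In Python, from station import bot gives the robot as it stands. The module is installed in compiled form; this text tells all that it offers. Calls block until the motion is done:
- bot.move_ptp(position, orientation): joint-space move of the TCP to a pose.
- bot.move_l(position, ori=None, velocity=150): straight line of the TCP; ori=None keeps the orientation; velocity is the mean speed in mm/s.
- bot.move_joints(angles): joint-space move.
- bot.set_gripper(opening, newtons=None): finger opening in mm; newtons is the grip in N (None keeps the last); returns when the fingers have stopped.
- bot.wait(seconds).
- bot.inverse_kinematics(position, orientation): joint angles nearest the present ones, or None.
- bot.snapshot(name): name is "side" or "top" or "wrist"; returns a dict with "pixels" (384x512x3 uint8, red, green, blue), "fx", "fy", "cx", "cy" (pixels), "rvec" (rotation vector, rad) and "tvec" (3), from world to camera coordinates, as OpenCV has them; the wrist camera has in their place "T_tool_cam" (4x4, takes a point from camera to tool coordinates, whose origin is the TCP and whose axes are the flange's). Camera axes: x right, y down, z forward; pixel columns grow to the right and rows downward; lengths in mm; the calibration is good to about 2 mm. A picture is of the moment at which its call begins: read the wrist's pose just before it. There is no depth.
A pose or a line that the arm cannot do raises bot.PlanningError and nothing moves.
- bot.sign_off(): hands the job in; it is judged then, once.
Trained networks look in a picture, given as the dict that the camera call returned (one of the last four; its "shot" number tells which), for a name from the list of things; names that differ only in an ending like _2 or _b are one class to them, and where a whole thing is asked for, a point or a joint stands for the part that bears it (a point fixed in the world has none). Each returns a list of dicts, best first, with "p" (0 to 1); they miss things now and then, are a little off and sometimes report something else, mostly with a low value. They report only what shows in the picture. A call takes as long as a camera call. They do not tell look-alikes from the thing itself.
- bot.silhouettes(picture, query): "mask" (384x512 bool, what is visible of it) and "centre" ([row, column] in pixels, amid what is visible of it).
- bot.pinpoint(picture, query): "centre" ([row, column] in pixels: a listed point, or the origin of a listed thing).
Readings, each from a call of its own:
- bot.current_t(): time.
- bot.current_q(): joint angles.
- bot.current_dq(): joint speeds.
- bot.current_effort(): joint torques, N m.
- bot.current_tool_pos(): TCP position.
- bot.current_tcp_rot(): TCP orientation.
- bot.current_ft_force(): force on the tool from outside, world axes, zero at the start.
- bot.current_wrist_torque(): the same for the moment, N m.
- bot.current_grip_width(): finger opening in mm.
- bot.current_grasp_force(): force on a finger pad.
Only numpy, scipy, OpenCV 4.12 (cv2) and the standard library are available. Lean on these libraries where they do the work, as an engineer would, in place of code of your own. Each camera call takes 0.05 s, during which the arm holds its last target. There are 200 camera calls.

TASK

Take the stack of four pantry tins apart from the top down, one tin at a time, and stand each one upright in the sunken wooden rest whose shape and size match it, so that it sits flat on the rest's floor inside the rim. Set the tins down gently without dropping or tipping any, let them all go, and leave the oil bottle and the bowl where they are.

Things in the scene. Friction and masses are not known exactly. Their poses are not given: they have to be found in the camera images.
- small_tin_center (a point): small round metal spice tin, 36 mm across, 56 mm tall, at the start on top of the stack of four (on the six-sided tin); plain steel with a dark lid rim; point at its centre, half-way up; z axis up along the tin
- hex_tin_center (a point): six-sided (regular hexagon) metal tin, 44 mm across flats, 51 mm across corners, 56 mm tall, second from the top (on the larger round tin); plain steel with a dark lid rim; point at its centre, half-way up; z axis up along the tin; its x axis is square to one pair of flats, the other flats at 60 and 120 degrees
- round_tin_center (a point): larger round metal tin, 54 mm across, 58 mm tall, third from the top (on the square tin); plain steel with a dark lid rim; point at its centre, half-way up; z axis up along the tin
- square_tin_center (a point): square metal tin, 64 x 64 mm, 60 mm tall, at the bottom of the stack, standing on the counter; plain steel with a dark lid rim; point at its centre, half-way up; z axis up along the tin; x and y axes square to its sides. The tins only rest on each other, each roughly centred on the next, and each weighs 0.07 to 0.42 kg
- small_rest: light wooden rest, fixed to the counter: a plate with a flat sunken floor 3 mm above the counter, and a rim 11 mm wide whose top is 8 mm above the counter; origin at the centre of its underside on the counter, z up. Round, 72 mm across outside, sunken floor 50 mm across: the place of the small round tin
- hex_rest: light wooden rest, fixed to the counter: a plate with a flat sunken floor 3 mm above the counter, and a rim 11 mm wide whose top is 8 mm above the counter; origin at the centre of its underside on the counter, z up. Six-sided, about 80 mm across outside flats, sunken floor 58 mm across flats: the place of the six-sided tin, which fits at any turn
- round_rest: light wooden rest, fixed to the counter: a plate with a flat sunken floor 3 mm above the counter, and a rim 11 mm wide whose top is 8 mm above the counter; origin at the centre of its underside on the counter, z up. Round, 90 mm across outside, sunken floor 68 mm across: the place of the larger round tin
- square_rest: light wooden rest, fixed to the counter: a plate with a flat sunken floor 3 mm above the counter, and a rim 11 mm wide whose top is 8 mm above the counter; origin at the centre of its underside on the counter, z up. Square, 100 mm outside, sunken floor 78 mm square, x and y axes along its sides: the place of the square tin, which drops in only when its sides are turned parallel to the rest's within about 10 degrees
- oil_bottle_center (a point): bystander: green glass oil bottle, 64 mm across, 180 mm tall, standing; point on its axis 90 mm above the counter
- bowl: bystander: white bowl, 110 mm across the rim, 50 mm tall; origin at the centre of its underside
Things that resemble listed ones, but are neither listed nor needed, are in the scene too. Leave any yellow look-alike of the part that bears round_tin_center alone. What is shaped like the part that bears square_tin_center but yellow is not meant.

How it is judged (in metres and radians):
On the way, in this order (a step that is already met when the one before it is completed fails the run):
1. the small round tin stands flat in its own rest, let go (horizontal distance between small_tin_center and small_rest below 0.012 m and z of small_tin_center in the frame of small_rest between 0.027 and 0.034 m and angle between small_tin_center's own z axis and vertical below 0.06 rad and contact force between small_tin and the fingers below 0.05 N and linear speed of small_tin below 0.02 m/s and angular speed of small_tin below 0.2 rad/s), for 0.2 s.
2. the six-sided tin stands flat in its own rest, let go (horizontal distance between hex_tin_center and hex_rest below 0.012 m and z of hex_tin_center in the frame of hex_rest between 0.027 and 0.034 m and angle between hex_tin_center's own z axis and vertical below 0.06 rad and contact force between hex_tin and the fingers below 0.05 N and linear speed of hex_tin below 0.02 m/s and angular speed of hex_tin below 0.2 rad/s), for 0.2 s.
3. the larger round tin stands flat in its own rest, let go (horizontal distance between round_tin_center and round_rest below 0.012 m and z of round_tin_center in the frame of round_rest between 0.028 and 0.035 m and angle between round_tin_center's own z axis and vertical below 0.06 rad and contact force between round_tin and the fingers below 0.05 N and linear speed of round_tin below 0.02 m/s and angular speed of round_tin below 0.2 rad/s), for 0.2 s.
4. the square tin stands flat in its own rest, let go (horizontal distance between square_tin_center and square_rest below 0.012 m and z of square_tin_center in the frame of square_rest between 0.029 and 0.036 m and angle between square_tin_center's own z axis and vertical below 0.06 rad and contact force between square_tin and the fingers below 0.05 N and linear speed of square_tin below 0.02 m/s and angular speed of square_tin below 0.2 rad/s), for 0.2 s.
At the end, for the whole second after the job is handed in: Every tin stands in its own rest: centre within 12 mm of the rest's centre, underside on the rest's floor (+3/-4 mm), upright within 0.06 rad, released and at rest; oil bottle and bowl within 15 mm of where they were (all of step 1 and all of step 2 and all of step 3 and all of step 4 and distance of each of oil_bottle_center, bowl from where it was at the start of the episode below 0.015 m); the robot touches nothing.
It fails at once if the oil bottle is moved more than 15 mm (distance of oil_bottle_center from where it was at the start of the episode above 0.015 m).
It fails at once if the bowl is moved more than 15 mm (distance of bowl from where it was at the start of the episode above 0.015 m).
It fails at once if a tin is tipped by more than about 35 degrees (angle between any of small_tin_center, hex_tin_center, round_tin_center, square_tin_center's own z axis and vertical above 0.6 rad).
It fails at once if a tin is dropped or thrown (faster than 0.6 m/s while not held) ((linear speed of small_tin above 0.6 m/s and contact force between small_tin and the fingers below 0.05 N) or (linear speed of hex_tin above 0.6 m/s and contact force between hex_tin and the fingers below 0.05 N) or (linear speed of round_tin above 0.6 m/s and contact force between round_tin and the fingers below 0.05 N) or (linear speed of square_tin above 0.6 m/s and contact force between square_tin and the fingers below 0.05 N)).
It also fails if it takes over 134 s, if anything falls off the work surface, if the arm or the gripper's body presses on something with over 40 N, if the wrist force passes 120 N, or if a joint passes its speed limit or range.

## Working session

There is one attempt and no reset: what is moved stays moved. The work goes in short steps, each a Python script; the robot and the scene stay as the last script left them, time stands still between calls to the robot, and variables do not carry over. Pictures are saved under pics/ and viewed, at most 14 in all, crops included, and the job is handed in when it is done.

```bash
mkdir -p pics
cat > h.py <<'E'
import numpy as np, cv2
from station import bot
def P(s):
    R=cv2.Rodrigues(np.array(s["rvec"],float))[0]; t=np.array(s["tvec"],float).ravel(); return R,t
def toworld(s,rc,z,Rt=None):
    R,t=Rt or P(s)
    d=R.T@np.array([(rc[1]-s["cx"])/s["fx"],(rc[0]-s["cy"])/s["fy"],1]); c=-R.T@t
    return c+d*(z-c[2])/d[2]
def proj(s,p,Rt=None):
    R,t=Rt or P(s); q=R@np.array(p,float)+t
    return [s["fy"]*q[1]/q[2]+s["cy"], s["fx"]*q[0]/q[2]+s["cx"]]
def save(s,n): cv2.imwrite("pics/"+n,s["pixels"][:,:,::-1])
def wrist():
    p=np.array(bot.current_tool_pos());Rw=np.array(bot.current_tcp_rot()); s=bot.snapshot("wrist")
    T=np.eye(4);T[:3,:3]=Rw;T[:3,3]=p; C=np.linalg.inv(T@np.array(s["T_tool_cam"]))
    return s,(C[:3,:3],C[:3,3])
Z={"small_tin_center":208+0,"hex_tin_center":146,"round_tin_center":89,"square_tin_center":30,"small_rest":0,"hex_rest":0,"round_rest":0,"square_rest":0,"oil_bottle_center":90,"bowl":0}
Z["small_tin_center"]=60+58+56+28
E
python3 - <<'E'
from h import *
for c in ("top","side"):
    s=bot.snapshot(c); save(s,c+"0.png")
    print(c,"cam at",-P(s)[0].T@P(s)[1])
    for k,z in Z.items():
        for d in bot.pinpoint(s,k)[:3]:
            print(k,round(d["p"],2),np.round(d["centre"]),np.round(toworld(s,d["centre"],z)))
print(bot.current_t())
E
```

```text
top cam at [ 385.99478842  -87.61694155 1456.07890429]
small_tin_center 0.48 [188. 302.] [ 670. -217.  202.]
hex_tin_center 0.68 [194. 300.] [ 668. -218.  146.]
round_tin_center 0.86 [165. 300.] [ 766. -227.   89.]
round_tin_center 0.68 [200. 298.] [ 661. -217.   89.]
round_tin_center 0.48 [192. 300.] [ 686. -224.   89.]
square_tin_center 0.85 [151. 262.] [ 830. -117.   30.]
square_tin_center 0.48 [204. 295.] [ 662. -210.   30.]
small_rest 0.61 [209. 228.] [654.  -6.   0.]
hex_rest 0.85 [267. 156.] [483. 212.   0.]
round_rest 0.74 [266. 297.] [ 475. -212.    0.]
square_rest 0.73 [264. 219.] [486.  22.   0.]
oil_bottle_center 0.89 [201. 152.] [667. 211.  90.]
bowl 0.77 [233. 356.] [ 573. -396.    0.]
side cam at [ 130.94340428 -879.5346902   660.84964786]
small_tin_center 0.61 [191. 291.] [ 675. -206.  202.]
hex_tin_center 0.8 [216. 289.] [ 651. -230.  146.]
hex_tin_center 0.56 [174. 219.] [627. 108. 146.]
round_tin_center 0.97 [236. 320.] [ 715. -285.   89.]
round_tin_center 0.86 [230. 292.] [ 670. -219.   89.]
square_tin_center 0.79 [248. 289.] [ 663. -217.   30.]
square_tin_center 0.7 [218. 314.] [ 826. -139.   30.]
small_rest 0.73 [225. 244.] [646.  -5.   0.]
hex_rest 0.5 [211. 172.] [485. 215.   0.]
round_rest 0.95 [281. 234.] [ 483. -216.    0.]
square_rest 0.74 [237. 196.] [486.  23.   0.]
oil_bottle_center 0.77 [171. 221.] [694. 231.  90.]
bowl 0.94 [312. 303.] [ 562. -401.    0.]
bowl 0.27 [230. 293.] [ 758. -117.    0.]
1.1
```

```bash
python3 -c "
import cv2
for c in ('top','side'): cv2.imwrite(f'pics/{c}0b.png',cv2.resize(cv2.imread(f'pics/{c}0.png'),(800,600)))"
```

```text
(no output)
```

View pics/top0b.png

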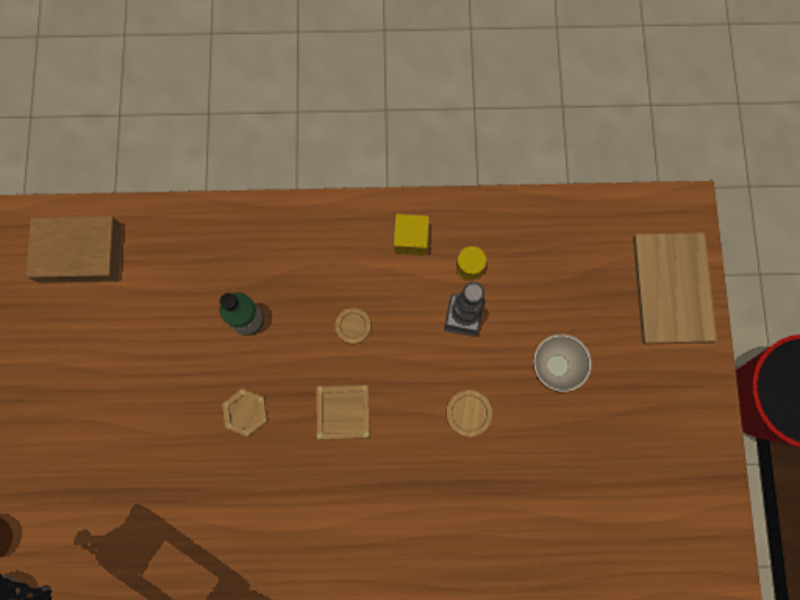

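View pics/side0b.png

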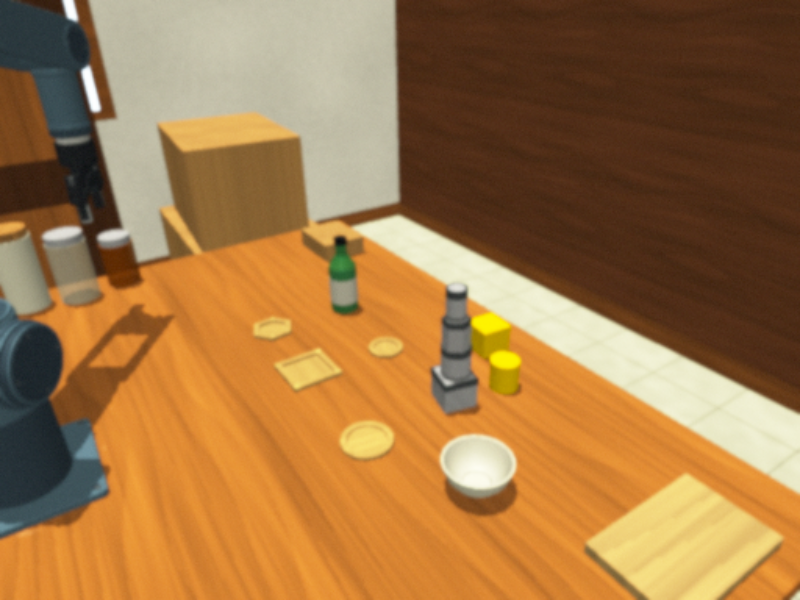

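The stack is at about (466,308) in the enlarged top view and (456,345) in the side view. The yellow square (412,233) and the yellow round tin (471,262) are look-alikes, so I leave them alone. The four rests, bottle and bowl agree in both views. Next I check from close by with the wrist camera.

```bash
cat >> h.py <<'E'
def down(yaw):
    c,s=np.cos(yaw),np.sin(yaw); return np.array([[c,s,0],[s,-c,0],[0,0,-1.]])
# closing line (tool y) in world = (s,-c)
E
python3 - <<'E'
from h import *
print(np.round(bot.current_tcp_rot(),2))
s=bot.snapshot("wrist"); print(np.round(s["T_tool_cam"],3),s["fx"],s["cx"],s["cy"])
T=np.array(s["T_tool_cam"]); R=down(0.0)
def look(xy,z,name,qs):
    off=R@T[:3,3]
    bot.move_ptp([xy[0]-off[0],xy[1]-off[1],z],R); bot.wait(.3)
    s,Rt=wrist(); save(s,name+".png")
    out=[]
    for q,zz,zm in qs:
        d=bot.pinpoint(s,q)
        for e in d[:2]: print(q,"pin",round(e["p"],2),np.round(e["centre"]),np.round(toworld(s,e["centre"],zz,Rt),1))
        d=bot.silhouettes(s,q)
        for e in d[:2]:
            c,sz,_=cv2.minAreaRect(np.argwhere(e["mask"])[:,::-1].astype(np.float32))
            box=cv2.boxPoints((c,sz,_)); w=np.array([toworld(s,b[::-1],zm,Rt)[:2] for b in box])
            ys=w[1]-w[0]
            print("   mask",round(e["p"],2),"ctr",np.round(w.mean(0),1),"size",np.round([np.linalg.norm(w[1]-w[0]),np.linalg.norm(w[2]-w[1])],1),"ang",round(np.degrees(np.arctan2(ys[1],ys[0])),1))
look((484,213),330,"w_hex",[("hex_rest",0,8)])
look((486,22),330,"w_sq",[("square_rest",0,8)])
look((652,-5),330,"w_small",[("small_rest",0,8)])
look((480,-214),330,"w_round",[("round_rest",0,8)])
look((663,-217),420,"w_stack",[("small_tin_center",202,230),("hex_tin_center",146,174),("round_tin_center",89,118),("square_tin_center",30,60)])
import numpy as np
ims=[cv2.imread(f"pics/w_{n}.png") for n in("hex","sq","small","round")]
g=np.vstack([np.hstack(ims[:2]),np.hstack(ims[2:])]);cv2.imwrite("pics/grid.png",cv2.resize(g,(800,600)))
print(bot.current_t(),bot.current_tool_pos(),bot.current_q())
E
```

```text
[[-0.91  0.41  0.  ]
 [ 0.41  0.91  0.  ]
 [ 0.    0.   -1.  ]]
[[ 1.00000e-03 -9.64000e-01 -2.66000e-01  6.56300e+01]
 [ 1.00000e+00  1.00000e-03 -1.00000e-03  2.93000e-01]
 [ 1.00000e-03 -2.66000e-01  9.64000e-01 -1.42973e+02]
 [ 0.00000e+00  0.00000e+00  0.00000e+00  1.00000e+00]] 341.2492659954906 249.09924971103396 190.5598625481685
hex_rest pin 0.7 [ 90. 249.] [495.6 213.4   0. ]
   mask 0.71 ctr [494.5 209.1] size [86.2 78.6] ang -51.3
square_rest pin 0.63 [ 94. 250.] [493.1  21.4   0. ]
   mask 0.77 ctr [491.7  19.5] size [ 99.7 100.6] ang -1.5
small_rest pin 0.9 [ 94. 245.] [ 6.585e+02 -1.000e-01  0.000e+00]
   mask 0.6 ctr [660.4  -0.9] size [68.3 69.1] ang -47.0
round_rest pin 0.81 [ 96. 258.] [ 483.9 -226.     0. ]
   mask 0.84 ctr [ 484.  -223.4] size [85.7 87.3] ang -89.9
small_tin_center pin 0.97 [ 94. 250.] [ 668.3 -219.   202. ]
small_tin_center pin 0.59 [151. 358.] [ 609.  -333.4  202. ]
   mask 0.89 ctr [ 670.  -217.6] size [35.1 36. ] ang -90.0
   mask 0.65 ctr [ 669.5 -225.6] size [45.6 36.7] ang -8.2
round_tin_center pin 0.89 [ 16. 261.] [ 763.8 -233.1   89. ]
   mask 0.71 ctr [ 752.5 -233.8] size [45.8 44.6] ang -90.0
   mask 0.46 ctr [660.8 -44.9] size [57.  56.3] ang -90.0
   mask 0.8 ctr [ 670.5 -217.4] size [66.  65.8] ang -14.2
8.825 [ 597.37620553 -216.71545408  419.95020886] [-5.23271456e-01  3.82344823e-01  9.15975130e-01  6.46041064e-06
  1.84336967e+00  1.04749623e+00]
```

View pics/grid.png

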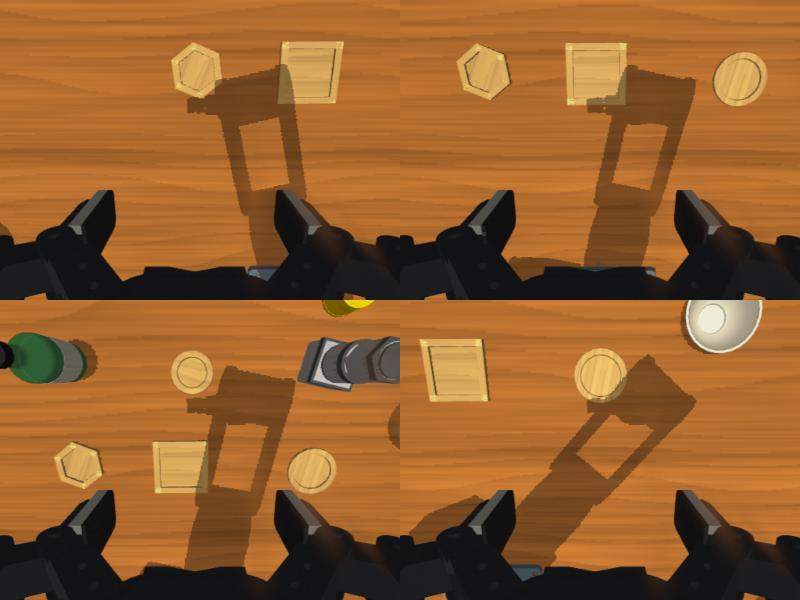

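View pics/w_stack.png

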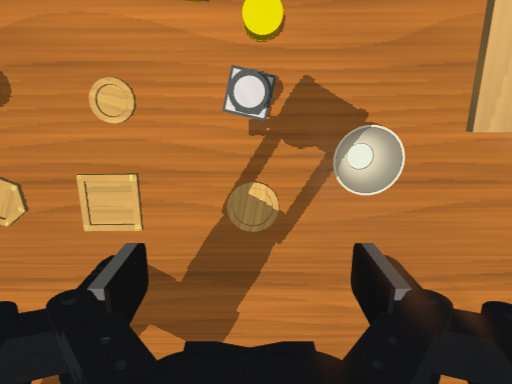

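The wrist views show the four rests at their expected sizes and the stack with the small tin at (92,250). The yellow tin is separate, at (15,262). Wrist x runs about 8 mm above the top and side cameras, so I check with a half-turned wrist view to average out a camera tilt bias.

```bash
cat >> h.py <<'E'
def rect(s,m,z,Rt=None):
    cs,_=cv2.findContours(m.astype(np.uint8),cv2.RETR_EXTERNAL,cv2.CHAIN_APPROX_NONE)
    pts=max(cs,key=cv2.contourArea)[:,0,:]
    w=np.array([toworld(s,(v,u),z,Rt)[:2] for u,v in pts],np.float32)
    c,sz,a=cv2.minAreaRect(w); return np.round(c,1),np.round(sz,1),round(a,1)
E
python3 - <<'E'
from h import *
R=down(np.pi); T=np.array(bot.snapshot("wrist")["T_tool_cam"])
def look(xy,z,name,qs):
    # aim camera axis at xy roughly (tilt 15 deg): shift
    off=R@(T[:3,3]); bot.move_ptp([xy[0]-off[0],xy[1]-off[1],z],R); bot.wait(.3)
    s,Rt=wrist(); save(s,name+".png"); show(s,Rt,qs)
def show(s,Rt,qs):
    for q,zz,zm in qs:
        for e in bot.pinpoint(s,q)[:2]: print(q,"pin",round(e["p"],2),np.round(toworld(s,e["centre"],zz,Rt),1))
        for e in bot.silhouettes(s,q)[:2]: print("   mask",round(e["p"],2),rect(s,e["mask"],zm,Rt))
rests=[(q,0,8) for q in("small_rest","hex_rest","round_rest","square_rest")]
print("TOP"); show(bot.snapshot("top"),None,rests)
try: look((665,-217),420,"v_stack",[("small_tin_center",202,230),("round_rest",0,8)])
except Exception as e: print(e)
for n,xy in dict(sq=(489,22),small=(655,-4),hex=(489,212),round=(481,-218)).items():
    look(xy,330,"v_"+n,[r for r in rests if n[:2]==r[0][:2]])
print(bot.current_t())
E
```

```text
TOP
small_rest pin 0.82 [657.7  -1.8   0. ]
small_rest pin 0.5 [489.7 205.    0. ]
   mask 0.65 (array([657.1,   2.9]), array([67.9, 68.9]), 88.7)
hex_rest pin 0.74 [487.9 207.4   0. ]
   mask 0.98 (array([490.2, 213. ]), array([88.6, 82. ]), 70.5)
   mask 0.5 (array([ 511.3, -232.2]), array([44.6, 14.6]), 68.1)
square_rest pin 0.75 [484.7  15.9   0. ]
   mask 0.67 (array([488.,  23.]), array([103.2,  98.5]), 88.7)
small_tin_center pin 0.97 [ 670.3 -216.9  202. ]
   mask 0.83 (array([ 669.8, -216.9]), array([36.5, 36.5]), 63.5)
   mask 0.42 (array([662.3, -87.6]), array([42.8, 41.8]), 76.6)
   mask 0.37 (array([ 656.4, -241. ]), array([12.9, 48.2]), 58.0)
   mask 0.32 (array([ 576.1, -413.8]), array([ 89.6, 120. ]), 0.0)
square_rest pin 0.59 [493.6  19.1   0. ]
   mask 0.56 (array([490.8,  21.1]), array([ 99.9, 100. ]), 0.4)
small_rest pin 0.66 [658.3   3.    0. ]
   mask 0.59 (array([ 6.597e+02, -4.000e-01]), array([69. , 70.6]), 45.0)
hex_rest pin 0.61 [493.2 206.2   0. ]
   mask 0.89 (array([494.2, 210.3]), array([82.1, 90.2]), 38.5)
round_rest pin 0.59 [ 482.4 -222.3    0. ]
round_rest pin 0.3 [ 757.4 -216.2    0. ]
   mask 0.98 (array([ 482.9, -223.1]), array([88.5, 88.1]), 0.1)
18.7833
```

Both wrist yaws agree within about 1 mm, and the sizes fit. That gives small rest (660,-0.6), hex rest (494.3,209.8), round rest (483.5,-223.2), square rest (491.3,20.3; about 0°), and the stack at (670,-217.2). Now the small tin.

```bash
cat >> h.py <<'E'
REST=dict(small=(660,-.6),hex=(494.3,209.8),round=(483.5,-223.2),square=(491.3,20.3))
def pick(xy,zc,yaw,N=50,up=310,dz=-13,pre=85):
    R=down(yaw); bot.set_gripper(pre)
    bot.move_ptp([xy[0],xy[1],up],R); bot.move_l([xy[0],xy[1],zc+dz],velocity=120); bot.wait(.2)
    f0=np.array(bot.current_ft_force()); bot.set_gripper(0,N); bot.wait(.3)
    w=bot.current_grip_width(); 
    bot.move_l([xy[0],xy[1],zc+dz+15],velocity=50); bot.wait(.2)
    print("width",w,"pad",bot.current_grasp_force(),"weight",np.round(np.array(bot.current_ft_force())-f0,2))
    bot.move_l([xy[0],xy[1],max(up-60,zc+dz+25)],velocity=150)
def place(xy,half,yaw,up=260,dz=-13,pre=85):
    R=down(yaw); zt=3+half+dz   # tcp z when tin touches floor
    p=bot.current_tool_pos(); bot.move_l([xy[0],xy[1],max(p[2],up-60)],R,velocity=200)
    bot.move_l([xy[0],xy[1],zt+20],velocity=150); bot.move_l([xy[0],xy[1],zt+2.5],velocity=30); bot.wait(.3)
    f0=bot.current_ft_force()[2]
    z=zt+2.5
    while z>zt-1.5:
        z-=.5; bot.move_l([xy[0],xy[1],z],velocity=20); bot.wait(.1)
        f=bot.current_ft_force()[2]-f0
        if f>2.: break
    print("floor at",round(z-zt,1),"dF",round(f,2))
E
python3 - <<'E'
from h import *
pick((670,-217.2),202,0.0)
s=bot.snapshot("side"); save(s,"s1.png")
cv2.imwrite("pics/s1c.png",cv2.resize(s["pixels"][150:290,220:360,::-1],(560,560)))
print(bot.current_t(),bot.current_tool_pos())
E
```

```text
width 34.808258613938996 pad 49.85361635684967 weight [ 1.41 -1.99 -1.88]
25.0583 [ 669.56723272 -216.98459721  248.88988176]
```

View pics/s1c.png

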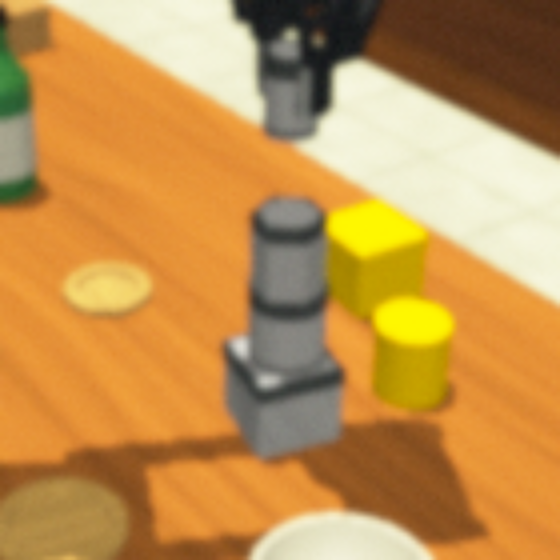

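The small tin is held upright at crop position (290,90), and the stack below is intact. Placing it.

```bash
cat >> h.py <<'E'
def release(up=150,op=85):
    bot.set_gripper(op); bot.wait(.3); p=bot.current_tool_pos(); bot.move_l([p[0],p[1],up],velocity=150)
def view(xy,z,yaw=0.,ahead=0):
    R=down(yaw); T=np.array(bot.snapshot("wrist")["T_tool_cam"]); off=R@T[:3,3]
    bot.move_ptp([xy[0]-off[0],xy[1]-off[1],z],R); bot.wait(.3); return wrist()
def tin(s,Rt,q,zt):
    for e in bot.silhouettes(s,q)[:3]: print(q,"mask",round(e["p"],2),rect(s,e["mask"],zt,Rt),"vis ctr",np.round(e["centre"]))
E
python3 - <<'E'
from h import *
place(REST["small"],28,0.)
release(200)
p=bot.current_tool_pos(); s,Rt=view(REST["small"],300); tin(s,Rt,"small_tin_center",59); save(s,"p1.png")
s,Rt=view((670,-217.2),360); tin(s,Rt,"hex_tin_center",174); tin(s,Rt,"round_tin_center",118); tin(s,Rt,"square_tin_center",60);save(s,"n2.png")
a=cv2.imread("pics/p1.png")[20:212,130:386];b=cv2.imread("pics/n2.png")[20:212,130:386]
cv2.imwrite("pics/c2.png",cv2.resize(np.vstack([a,b]),None,fx=1.5,fy=1.5,interpolation=2))
print(bot.current_t())
E
```

```text
floor at 0.0 dF 3.33
small_tin_center mask 0.63 (array([660.1,  -1.3]), array([35.4, 35.7]), 0.0) vis ctr [ 97. 253.]
round_tin_center mask 0.8 (array([ 747.4, -233. ]), array([35.6, 46.9]), 0.2) vis ctr [ 17. 264.]
square_tin_center mask 0.6 (array([ 649.9, -213.1]), array([64.2, 26. ]), 73.7) vis ctr [111. 233.]
35.3
```

View pics/c2.png

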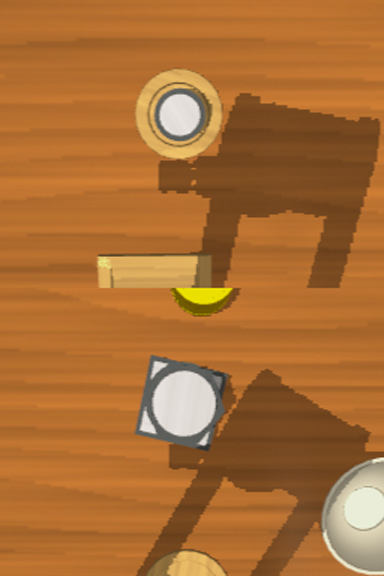

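The small tin sits centred in its rest (0.7 mm off). I enlarge the top of the hex tin to get its turn.

Run:
```python
import cv2
a=cv2.imread("pics/n2.png")[60:140,210:296]; cv2.imwrite("pics/hexz.png",cv2.resize(a,None,fx=7,fy=7,interpolation=cv2.INTER_CUBIC))
```

```text
(no output)
```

View pics/hexz.png

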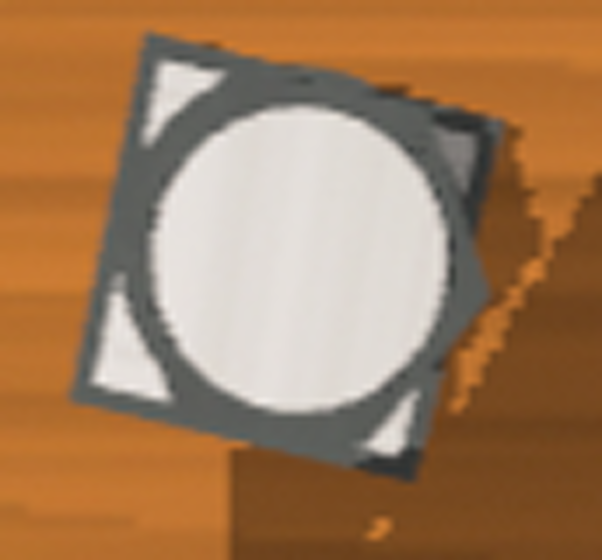

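The crop shows a round lid on the hex tin, centred at zoom (300,258), with a hex corner at (488,297). So the flats call for a yaw of about +18.5°.

Run:
```python
from h import *
s,Rt=wrist()
c=toworld(s,(60+258/7,210+300/7),174,Rt); print(c)
assert np.hypot(c[0]-670,c[1]+217)<8
y=np.radians(18.5)
pick(c[:2],146,y)
place(REST["hex"],28,y); release(200)
s,Rt=view(REST["hex"],300); tin(s,Rt,"hex_tin_center",59); save(s,"p2.png")
s,Rt=view((670,-217.2),320); tin(s,Rt,"round_tin_center",118); tin(s,Rt,"square_tin_center",60);save(s,"n3.png")
a=cv2.imread("pics/p2.png")[30:158,180:308];b=cv2.imread("pics/n3.png")[30:158,180:308]
cv2.imwrite("pics/c3.png",cv2.resize(np.hstack([a,b]),None,fx=3,fy=3,interpolation=2))
print(bot.current_t())
```

```text
[ 670.27738577 -220.54646682  174.        ]
width 43.55486027651262 pad 50.96574068069458 weight [ 0.41 -0.87 -1.42]
floor at 0.0 dF 2.55
hex_tin_center mask 0.75 (array([494.6, 208.4]), array([50.6, 45. ]), 18.3) vis ctr [ 96. 250.]
round_tin_center mask 0.68 (array([ 742.5, -233.3]), array([25.9, 44.7]), 0.1) vis ctr [ 12. 267.]
round_tin_center mask 0.58 (array([ 672.1, -218.5]), array([53.5, 52.8]), 0.1) vis ctr [ 93. 250.]
square_tin_center mask 0.72 (array([ 670.1, -217.2]), array([65.4, 64.9]), 76.9) vis ctr [111. 229.]
52.2333
```

View pics/c3.png

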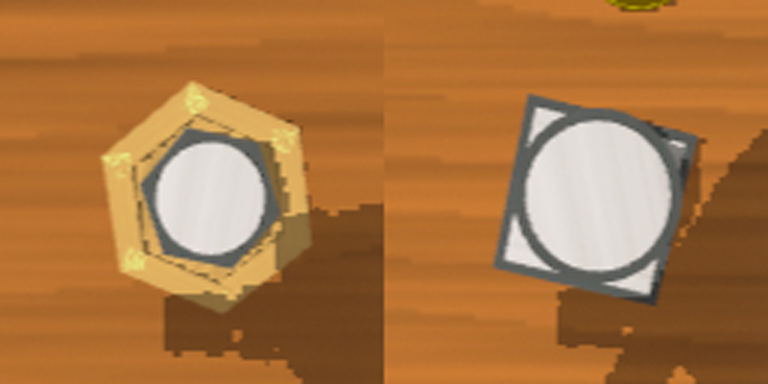

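The hex tin is seated (1.4 mm off), and the round steel tin is in full view at (671.5,-218.5). Next the round tin.

Run:
```python
from h import *
pick((671.5,-218.5),89,0.)
place(REST["round"],29,0.); release(200)
s,Rt=view(REST["round"],300); tin(s,Rt,"round_tin_center",61); save(s,"p3.png")
s,Rt=view((670,-217.2),320); tin(s,Rt,"square_tin_center",60);save(s,"n4.png")
a=cv2.imread("pics/p3.png")[30:158,180:308];b=cv2.imread("pics/n4.png")[30:158,180:308]
cv2.imwrite("pics/c4.png",cv2.resize(np.hstack([a,b]),None,fx=3,fy=3,interpolation=2))
print(bot.current_t())
```

```text
width 52.851127938397276 pad 52.8405886888504 weight [-0.   -0.12 -2.92]
floor at 0.0 dF 4.46
round_tin_center mask 0.87 (array([ 483.7, -224.9]), array([55.4, 53.8]), 45.4) vis ctr [ 95. 250.]
square_tin_center mask 0.56 (array([ 670.1, -217.6]), array([64.9, 64.8]), 76.7) vis ctr [ 93. 248.]
67.425
```

View pics/c4.png

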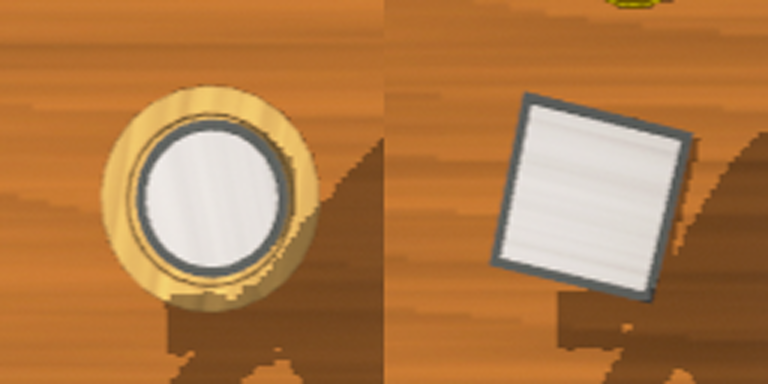

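The round tin is seated. The square steel tin stands alone, not yellow, at (670.1,-217.6), turned -13.3°. Picking it with yaw -13.3° and placing it at 0°.

Run:
```python
from h import *
pick((670.1,-217.6),30,np.radians(-13.3))
place(REST["square"],30,np.radians(-.5)); release(200)
s,Rt=view(REST["square"],340); tin(s,Rt,"square_tin_center",63); save(s,"p4.png")
bot.move_l([450,0,400],velocity=200); bot.wait(.5)
t=bot.snapshot("side"); save(t,"s4.png")
a=s["pixels"][30:158,180:308,::-1]; b=t["pixels"][140:340,130:370,::-1]
cv2.imwrite("pics/c5.png",np.hstack([cv2.resize(a,(400,400)),cv2.resize(b,(400,400))]))
print(bot.current_t())
```

```text
width 63.45098612379664 pad 55.981770157814026 weight [-0.11 -0.43 -2.87]
floor at 0.0 dF 4.96
square_tin_center mask 0.86 (array([491.,  19.]), array([63.8, 65.1]), 0.0) vis ctr [ 95. 253.]
83.8167
```

View pics/c5.png

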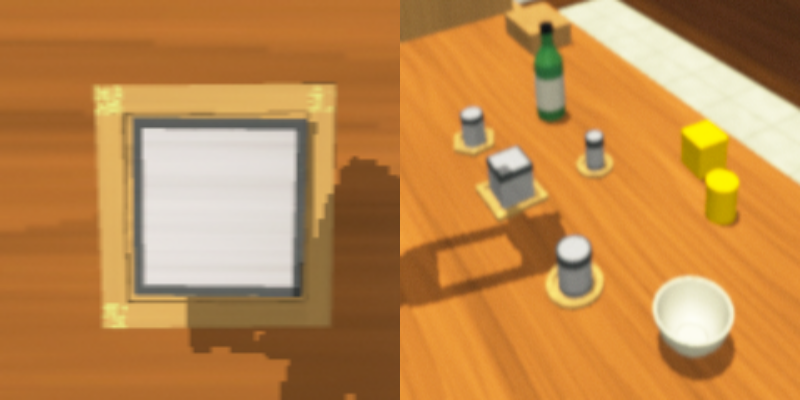

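All four tins stand in their rests, and the bottle and bowl have not moved.

```bash
python3 -c "
from station import bot
print(bot.sign_off())"
```

```text
the job is handed in; nothing more can be done
None
```

The job is handed in: all four tins stand upright and released in their matching rests, each measured within about 2 mm of centre, with the bottle and bowl visibly undisturbed, after about 84 s of the 134 s allowed (sign-off returned no verdict).

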